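Pump up the pickling jar

ROBOT

A 7-joint arm with a two-finger parallel gripper is mounted at the origin on a cart in front of the work surface, level with it; the furniture and walls round the work are solid. World frame = base frame: x ahead of the robot, y to its left, z up, the work surface at z = 0. Lengths are in m, angles in rad, forces in N, time in s.
With the tool pointing down it reaches from about 0.4 to 0.85 m from the base axis. Payload 10.4 kg.
Tool frame: the origin (TCP) lies between the finger pads; the fingertips stand 17 mm ahead of it and the grasp point (between the pads) lies 2 mm behind it; z points along the fingers, y is the line along which they close (so a half turn about z gives the same grasp; the last joint's range is limited). The gripper opens to 85 mm and grips with 20 to 120 N. Pads are 22 mm wide; open, the fingers measure 114 mm over their backs; the gripper's body (76 mm by 85 mm) begins 54 mm behind the grasp point. The pads swing forward as they close: fully open they stand 13 mm farther back than shut.
Start: joints at [1.209, 0.332, -0.065, 1.46, 0.022, 1.35, -0.088], TCP at [0.208, -0.589, 0.208] pointing down, gripper open.
Joint ranges: [-2.6, 2.6], [-0.5, 2.12], [-1.47, 1.34], [0.16, 2.42], [-1.27, 4.41], [0.06, 2.06], [-2.6, 2.6]. Speed limits (rad/s): [2.22, 2.22, 2.79, 2.79, 3.14, 3.14, 3.14].

INTERFACE

Orientations are given as a unit quaternion [x, y, z, w].
In Python, from workcell import readout, imaging, manip gives the robot as it stands. The module is installed in compiled form; this text tells all that it offers.
- The arm moves only by the shell command python3 -m crank 'ROWS' [OPENING] [FORCE]. ROWS is JSON, a list of rows, each a list of 4 numbers: the shift along the tool's x, y, z as a fraction of full scale, then the turn about the tool's z as a fraction of full scale. In form: [[x, y, z, yaw], ...]. A call has 1 to 5 rows; each row is the pose to reach, as a shift and turn from the pose commanded when the call began, along the tool's axes at that moment; what a row does not reach only later rows make up. Full scale, the value 1, is 400 mm for a shift and 60 degrees for a turn. A row lasts 1/12 s, in which the tool goes at most 41.7 mm and 7.16 degrees, less where a joint would pass 70% of its speed; a pose out of reach is approached as far as the arm can. A call with a number of a shift or a turn outside -1 to 1 is refused whole. A call with a gripper value outside its range is refused whole. OPENING is the gripper command: -1 is shut, 1 is fully open, values between are in proportion, set as the call begins (- or left out, the last holds). The fingers move at their own pace and stop on an object; FORCE is the grip in N (left out, the last holds). Time passes only in rows, so rows that repeat a pose let the fingers close. It gives the time, the measured TCP pose, the force, the opening and the grip force at its end, in the units of the state.
- readout.get_obs(): the state, without advancing time (a new reading comes with each control period).
- imaging.camera(name): name is "scene" or "top"; returns a dict with "color" (420x560x3 uint8, red, green, blue), "fx", "fy", "cx", "cy" (pixels), "rvec" (rotation vector, rad) and "tvec" (3), from world to camera coordinates, as OpenCV has them. Camera axes: x right, y down, z forward; pixel columns grow to the right and rows downward; lengths in m; the calibration is good to about 2 mm. A picture is of the moment at which its call begins. There is no depth.
- manip.hand_in(): hands the job in; it is judged then, once.
The state is a dict: "clock": time; "joint_pos": joint angles; "joint_velocities": joint speeds; "tau": joint torques, N m; "position": TCP position; "ee_rot": TCP orientation; "ft_force": force on the tool from outside, world axes, zero at the start; "torque": the same for the moment, N m; "grip_width": opening from 0.0 (shut) to 1.0 (fully open); "grasp_force": force on a finger pad.
Only numpy, scipy, OpenCV 4.12 (cv2) and the standard library are available. Lean on these libraries where they do the work, as an engineer would, in place of code of your own. Each camera call takes 0.05 s, during which the arm holds its last target. There are 200 camera calls.

TASK

Put the pickling jar under pressure so that the gherkins take up their seasoning: with the fingertips, press the orange vent plug in its lid fully home, then pump the black plunger, down and all the way back up, as many times as it takes until the green indicator pin stands fully out. Nothing needs gripping: do not lift, tilt or shove the jar, keep off the pin, and leave the bowl, the shakers and the spoon dish alone.

Things in the scene. Friction and masses are not known exactly. Their poses are not given: they have to be found in the camera images.
- pickle_jar: glass storage jar, 100 mm across, with gherkins in it and a dark grey round pump lid, 109 mm across, whose flat top lies 190 mm above the foot. It stands loose, about 1 kg. Origin: centre of its foot; z up. Seen from above along its own axes: the plunger is in the middle, the vent plug 40 mm toward -y, the indicator pin 40 mm toward +y. Pressing straight down anywhere on the lid's fittings does not tip it
- plunger_top (a point): middle of the flat top of the black plunger knob (33 mm across, 12 mm thick, on a steel stem), on the jar's axis; 41 mm above the lid's top when up, 23 mm when pressed to its stop. The point moves with the knob
- plunger (a joint): plunger travel, 0 = up, 0.018 = at its stop. A spring pushes it back up (4 N when up, 8 N at the stop; with the air it moves 9 to 13 N in all, some 20 N per m/s more when driven fast); it rises by itself when the finger is raised, within about 0.3 s
- plug_top (a point): middle of the top of the orange mushroom-shaped vent plug, head 18 mm across and 4 mm thick; 13 mm above the lid's top when fully open, 7 mm when home on its seat. Its middle is 23 mm from the knob's edge. The point moves with the plug
- vent_plug (a joint): how far the vent plug has been pushed in: 0 = fully open, 0.006 = home on its seat. About 4 N moves it; it stays where it is left. While it is open the jar lets the air out again and pumping does not move the pin
- pin_top (a point): middle of the top of the green indicator pin, 8 mm across, in a steel collar 5 mm high: level with the collar when there is no pressure, 12 mm higher when fully out. The point moves with the pin
- indicator_pin (a joint): how far the pin stands out: 0 = in, about 0.012 = fully out, when a white ring round its foot shows above the collar. Each stroke that starts quite up and goes 15 mm or more down raises it 2 to 3 mm, one of 8 to 15 mm 1 to 2 mm, a shorter one not at all; it keeps its height between strokes. Five full strokes raise it fully; more strokes then do no harm and no more
- glass_bowl: clear glass bowl, 117 mm across, 50 mm high, loose and empty; origin at the centre of its foot. Leave alone
- salt_shaker: steel and glass shaker, 44 mm across, 89 mm high, loose; origin at the centre of its foot. Leave alone
- pepper_shaker: second shaker of the same kind, 44 mm across, 89 mm high, loose; origin at the centre of its foot. Leave alone
- spoon_dish: small blue and white boat-shaped spoon rest, 38 x 68 x 16 mm, loose; origin at the centre of its foot. Leave alone

How it is judged:
By the outcome, as a careful person would: the job done as asked, in the order asked, and still so for the second after the job is handed in, with the robot touching nothing.
It also fails if it takes over 48 s, if anything falls off the work surface, if the arm or the gripper's body presses on something with over 40 N, if the wrist force passes 120 N, or if a joint passes its speed limit or range.

## Working session

There is one attempt and no reset: what is moved stays moved. The work goes in short steps, Python scripts to look and compute and a shell command to move; the robot and the scene stay as the last step left them, time stands still between calls to the robot, and variables do not carry over. Pictures are saved under pics/ and viewed, at most 13 in all, crops included, and the job is handed in when it is done.

```bash
mkdir -p pics; cat > h.py <<'E'
import numpy as np,cv2
from workcell import readout,imaging,manip
def shot(n,f):
    c=imaging.camera(n); cv2.imwrite(f,c["color"][:,:,::-1]); return c
def ray(c,u,v,z):
    R=cv2.Rodrigues(np.array(c["rvec"],float))[0];t=np.array(c["tvec"],float).ravel()
    o=-R.T@t;d=R.T@np.array([(u-c["cx"])/c["fx"],(v-c["cy"])/c["fy"],1]);return o+d*(z-o[2])/d[2]
def proj(c,p):
    K=np.array([[c["fx"],0,c["cx"]],[0,c["fy"],c["cy"]],[0,0,1.]])
    return cv2.projectPoints(np.array([p],float),np.array(c["rvec"],float),np.array(c["tvec"],float),K,None)[0].ravel()
E
python3 - <<'E'
from h import *
for n in("scene","top"):
    c=shot(n,f"pics/{n}0.png"); print(n,c["fx"],c["cx"],c["cy"],c["rvec"],c["tvec"])
o=readout.get_obs();print({k:np.round(v,3) for k,v in o.items()})
E
```

```text
scene 516.1260645316563 282.4500513622734 212.79268558153493 [ 1.22840649 -2.29699885  0.98149524] [0.28477748 0.39948802 0.69952924]
top 456.3480606712913 283.64400314678556 214.84259920416173 [ 2.25524613 -1.92312964  0.22327823] [-0.08496649  0.56368967  0.88550564]
{'clock': np.float64(0.1), 'joint_pos': array([ 1.209,  0.333, -0.065,  1.461,  0.022,  1.35 , -0.089]), 'joint_velocities': array([-0.   , -0.003,  0.   , -0.002, -0.   , -0.   , -0.   ]), 'tau': array([ 2.0000e-03, -6.2675e+01,  5.0000e-02, -3.9243e+01,  1.6000e-02,
        7.0000e-03,  0.0000e+00]), 'position': array([ 0.208, -0.589,  0.208]), 'ee_rot': array([ 0.986,  0.169, -0.   , -0.001]), 'ft_force': array([0.489, 0.431, 0.438]), 'torque': array([ 0.052, -0.062,  0.044]), 'grasp_force': np.float64(0.0), 'grip_width': np.float64(1.003)}
```

View pics/scene0.png

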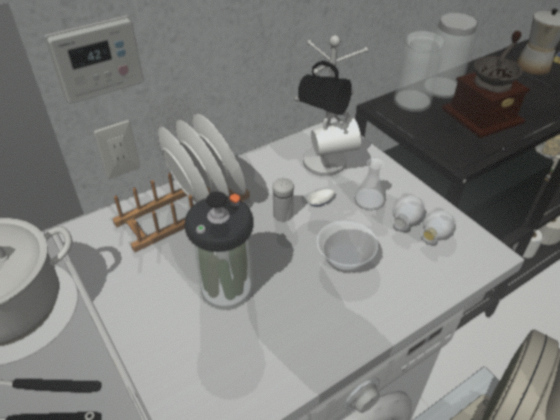

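View pics/top0.png

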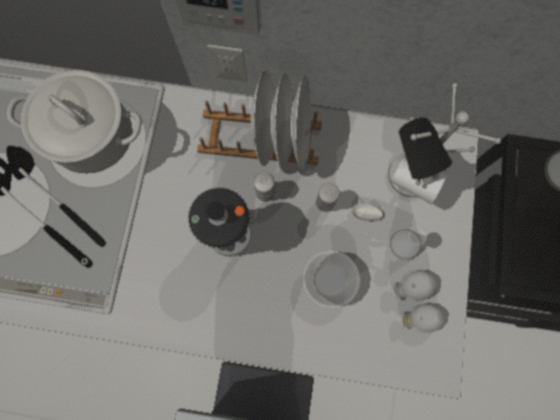

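The scene view shows the knob at about (217,201), the orange plug at (235,198) and the green pin at (200,229). In the top view the knob is at (215,210), the plug at (240,211) and the pin at (196,219). The dish rack and a shaker stand close behind the jar. Next I'll enlarge both crops.

```bash
python3 - <<'E'
from h import *
a=cv2.imread("pics/top0.png")[175:260,170:270];b=cv2.imread("pics/scene0.png")[170:255,170:270]
f=lambda i:cv2.resize(i,None,fx=4,fy=4,interpolation=cv2.INTER_CUBIC)
cv2.imwrite("pics/crop0.png",cv2.convertScaleAbs(np.hstack([f(a),f(b)]),alpha=1.6,beta=20))
ct=imaging.camera("top");cs=imaging.camera("scene")
for n,c,pts in(("top",ct,[(215,210,.231),(240,211,.203),(196,219,.195)]),("scene",cs,[(217,201,.231),(235,198,.203),(200,229,.195)])):
    for p in pts: print(n,p,ray(c,*p).round(4))
for nm,p in(("pepper",(265,182)),("bowl",(332,280)),("salt",(328,195))): print(nm,ray(ct,*p,.08))
print("rack end",ray(ct,200,150,.06),ray(ct,262,75,.2),ray(ct,262,165,.1))
E
```

```text
top (215, 210, 0.231) [0.5218 0.117  0.231 ]
top (240, 211, 0.203) [0.533  0.0781 0.203 ]
top (196, 219, 0.195) [0.508  0.1539 0.195 ]
scene (217, 201, 0.231) [0.5128 0.122  0.231 ]
scene (235, 198, 0.203) [0.5309 0.0813 0.203 ]
scene (200, 229, 0.195) [0.5069 0.1582 0.195 ]
pepper [0.62951394 0.05396684 0.08      ]
bowl [ 0.45078898 -0.11083391  0.08      ]
salt [ 0.6225362  -0.07926853  0.08      ]
rack end [0.68428503 0.20627953 0.06      ] [0.80323035 0.08478077 0.2       ] [0.658481  0.0643782 0.1      ]
```

View pics/crop0.png

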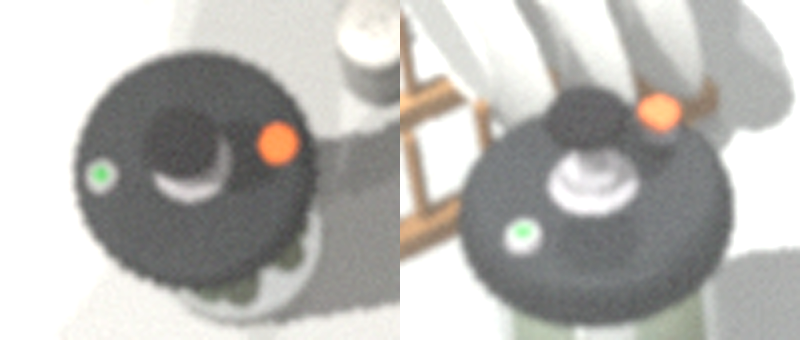

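Both views agree: plug at about (0.532, 0.080), knob (0.520, 0.118) and pin (0.5075, 0.156). The plug-to-pin distance comes out at 80 mm, as specified. I'll shut the gripper, rise and swing over, turning tool x onto the plug–knob line (−88°).

```bash
cat >> h.py <<'E'
from scipy.spatial.transform import Rotation as Ro
def goto(x,y,z,ang=None):
    "print shift in row units for TCP target; ang=world heading of tool x, deg"
    o=readout.get_obs();R=Ro.from_quat(o["ee_rot"]).as_matrix()
    h=np.degrees(np.arctan2(R[1,0],R[0,0]))
    print("t",round(float(o["clock"]),2),"pos",o["position"].round(4),"head",h.round(2),"tilt",R[2,2].round(5),"F",o["ft_force"].round(1),"w",round(float(o["grip_width"]),2),"j7",o["joint_pos"][6].round(2))
    print("row",(R.T@(np.array([x,y,z])-o["position"])/.4).round(4), "yaw",None if ang is None else round((h-ang)/60,3))
E
python3 -m crank '[[0.06,-0.06,-0.05,-0.1],[0.12,-0.12,-0.1,-0.2],[0.19,-0.19,-0.15,-0.3],[0.25,-0.25,-0.2,-0.4],[0.31,-0.31,-0.25,-0.5]]' -1 20
python3 -c "
from h import *
goto(.532,.080,.30,107.5)"
```

```text
clock: 0.62
position: [0.284, -0.4293, 0.3093]
ee_rot: [0.907, 0.42, -0.0, -0.0]
ft_force: [0.9, -0.4, 0.3]
grip_width: 0.297
grasp_force: 0.0
t 0.62 pos [ 0.284  -0.4293  0.3093] head 49.73 tilt -1.0 F [ 0.9 -0.4  0.3] w 0.3 j7 0.18
row [ 1.3723 -0.3501  0.023 ] yaw -0.963
```

```bash
python3 -m crank '[[0.1,-0.03,0,-0.1],[0.2,-0.05,0,-0.2],[0.3,-0.08,0,-0.3],[0.4,-0.1,0.01,-0.4],[0.5,-0.13,0.01,-0.5]]'
python3 -c "
from h import *
goto(.532,.080,.30,107.5)"
```

```text
clock: 1.03
position: [0.3745, -0.2438, 0.3039]
ee_rot: [0.768, 0.641, -0.0, 0.0]
ft_force: [1.0, -0.4, -0.8]
grip_width: 0.001
grasp_force: 0.0
t 1.03 pos [ 0.3745 -0.2438  0.3039] head 79.69 tilt -1.0 F [ 1.  -0.4 -0.8] w 0.0 j7 0.33
row [0.867  0.2426 0.0095] yaw -0.463
```

```bash
python3 -m crank '[[0.1,0.03,0,-0.1],[0.2,0.06,0,-0.2],[0.3,0.08,0,-0.3],[0.4,0.11,0,-0.4],[0.5,0.14,0.01,-0.46]]'
python3 -c "
from h import *
goto(.532,.080,.30,107.5)"
```

```text
clock: 1.45
position: [0.4663, -0.0577, 0.3012]
ee_rot: [0.593, 0.806, 0.0, 0.001]
ft_force: [1.0, -0.6, -0.4]
grip_width: 0.001
grasp_force: 0.0
t 1.45 pos [ 0.4663 -0.0577  0.3012] head 107.33 tilt -1.0 F [ 1.  -0.6 -0.4] w 0.0 j7 0.35
row [0.2797 0.2593 0.0031] yaw -0.003
```

```bash
python3 -m crank '[[0.09,0.05,0,0],[0.18,0.12,0,0],[0.25,0.2,0,0],[0.28,0.26,0.01,0],[0.28,0.26,0.01,0]]'
python3 -m crank '[[0,0,0.05,0],[0,0,0.1,0],[0,0,0.13,0],[0,0,0.13,0]]'
python3 - <<'E'
from h import *
goto(.532,.080,.245,107.5)
a=shot("top","pics/top1.png");b=shot("scene","pics/scene1.png")
f=lambda i:cv2.resize(i,(400,400),interpolation=cv2.INTER_CUBIC)
cv2.imwrite("pics/c1.png",cv2.convertScaleAbs(np.hstack([f(a["color"][160:260,170:270,::-1]),f(b["color"][140:240,170:270,::-1])]),alpha=1.6,beta=20))
for c in(a,b):
    tip=readout.get_obs()["position"]-[0,0,.017]; print(proj(c,tip),proj(c,[.532,.08,.203]))
E
```

```text
clock: 1.87
position: [0.5336, 0.0832, 0.2948]
ee_rot: [0.592, 0.806, 0.001, -0.002]
ft_force: [0.3, 0.4, 0.1]
grip_width: -0.005
grasp_force: 0.0
clock: 2.2
position: [0.531, 0.077, 0.2419]
ee_rot: [0.595, 0.804, -0.001, -0.001]
ft_force: [-0.4, 1.2, -0.0]
grip_width: 0.002
grasp_force: 0.0
t 2.2 pos [0.531  0.077  0.2419] head 106.99 tilt -0.99999 F [-0.4  1.2 -0. ] w 0.0 j7 -0.04
row [ 0.0065  0.0044 -0.0078] yaw -0.009
[239.01331122 208.09804981] [238.86067177 211.40068643]
[235.78340107 185.1219818 ] [235.31796944 197.32093561]
```

View pics/c1.png

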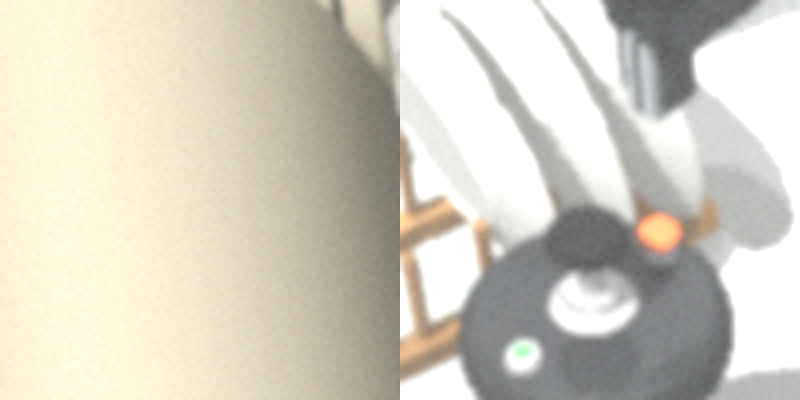

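The top view is blocked by the arm. In the scene crop the fingertips sit at about (234,168), but I expected (236,185). I'll check whether they are really higher or farther back before descending.

```bash
python3 - <<'E'
from h import *
goto(.532,.080,.245,107.5)
b=shot("scene","pics/scene2.png")
goto(.532,.080,.245,107.5)
p=readout.get_obs()["position"]
for z in(.20,.225,.242,.255,.27):print(z,proj(b,[p[0],p[1],z]))
for dx in(.02,.04,.06):print(dx,proj(b,[p[0]+dx,p[1],.225]))
cv2.imwrite("pics/c2.png",cv2.convertScaleAbs(cv2.resize(b["color"][60:260,130:330,::-1],(600,600),interpolation=cv2.INTER_CUBIC),alpha=1.6,beta=20))
E
```

```text
t 2.3 pos [0.5323 0.0775 0.2448] head 106.99 tilt -1.0 F [-0.6 -0.4 -0.5] w -0.0 j7 -0.04
row [ 0.0063  0.0011 -0.0004] yaw -0.009
t 2.35 pos [0.5327 0.0777 0.2455] head 106.99 tilt -1.0 F [0.4 0.  0.9] w -0.0 j7 -0.04
row [0.0061 0.     0.0012] yaw -0.008
0.2 [236.43622614 197.90562838]
0.225 [235.65764847 186.37118411]
0.242 [235.1092056  178.24613249]
0.255 [234.67893074 171.87171198]
0.27 [234.17028394 164.33622972]
0.02 [229.4223309  179.57485496]
0.04 [223.36039914 172.96751168]
0.06 [217.46472034 166.54137968]
```

View pics/c2.png

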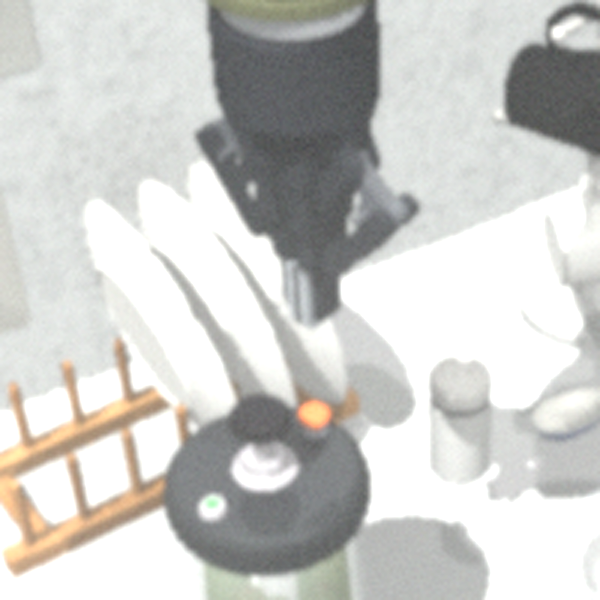

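```bash
python3 - <<'E'
from h import *
for n in("scene","top"):
    c=imaging.camera(n);R=cv2.Rodrigues(np.array(c["rvec"],float))[0];print(n,-R.T@np.ravel(c["tvec"]),"axis",R[2].round(2))
    if n=="scene":
        for z in(.2,.225,.24,.26,.28):print(z,ray(c,231.7,163,z).round(3))
E
```

```text
scene [-0.02135149  0.36937617  0.77015285] axis [ 0.59 -0.41 -0.7 ]
0.2 [0.616 0.039 0.2  ]
0.225 [0.588 0.053 0.225]
0.24 [0.571 0.062 0.24 ]
0.26 [0.549 0.073 0.26 ]
0.28 [0.526 0.085 0.28 ]
top [ 0.35899086 -0.02462245  0.9897499 ] axis [ 0.22  0.03 -0.97]
```

View pics/top1.png

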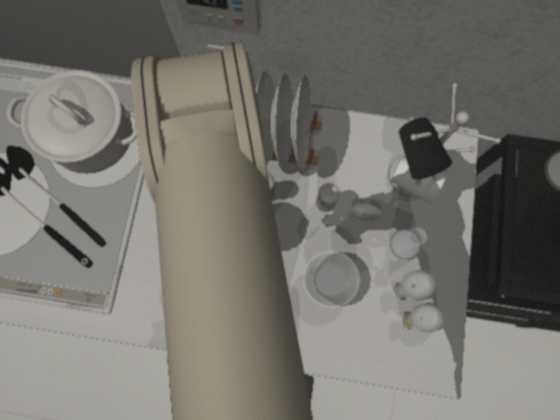

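```bash
python3 - <<'E'
from h import *
c=imaging.camera("top");s=imaging.camera("scene")
for x,y in((.532,.08),(.59,.05)):
    for z in(.4,.5,.6): print(x,z,proj(c,[x,y,z]).round(0),proj(s,[x,y,z]).round(0))
i=cv2.imread("pics/scene2.png");cv2.imwrite("pics/c3.png",cv2.convertScaleAbs(np.hstack([i[:300,100:400],cv2.imread("pics/top1.png")[:300,100:400]]),alpha=1.5,beta=10))
E
python3 -m crank '[[0.006,0,0.02,0],[0.006,0,0.04,0],[0.006,0,0.05,0],[0.006,0,0.05,0]]'
python3 -m crank '[[0,0,0.005,0],[0,0,0.01,0],[0,0,0.01,0],[0,0,0.01,0]]'
```

```text
0.532 0.4 [226. 178.] [228.  90.]
0.532 0.5 [215. 151.] [223.  18.]
0.532 0.6 [200. 112.] [217. -71.]
0.59 0.4 [255. 141.] [226.  67.]
0.59 0.5 [250. 108.] [221.  -3.]
0.59 0.6 [243.  61.] [215. -88.]
clock: 2.88
position: [0.531, 0.0799, 0.2229]
ee_rot: [0.595, 0.804, -0.001, -0.001]
ft_force: [0.4, -0.9, -0.1]
grip_width: 0.003
grasp_force: 0.0
clock: 3.22
position: [0.5317, 0.0801, 0.2205]
ee_rot: [0.595, 0.804, 0.0, 0.0]
ft_force: [0.2, 0.0, -0.9]
grip_width: -0.004
grasp_force: 0.0
```

View pics/c3.png

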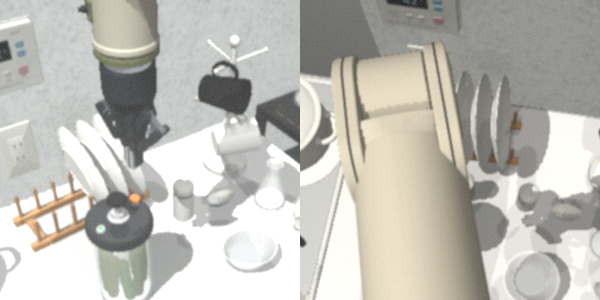

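The wrist column in the top view (~196) fits the reported xy, so the fingers only look higher than expected. That leaves force to find the contact, so I'll descend in small steps.

```bash
python3 -m crank '[[0,0,0.005,0],[0,0,0.01,0],[0,0,0.015,0],[0,0,0.02,0],[0,0,0.02,0]]' | grep -E 'clock|pos|ft'
python3 - <<'E'
from h import *
goto(.532,.080,.2,107.5)
b=shot("scene","pics/scene4.png")
cv2.imwrite("pics/c4.png",cv2.convertScaleAbs(cv2.resize(b["color"][120:240,170:290,::-1],(600,600),interpolation=cv2.INTER_CUBIC),alpha=1.6,beta=20))
E
```

```text
clock: 3.63
position: [0.5315, 0.08, 0.2119]
ft_force: [0.1, 0.1, 1.1]
t 3.63 pos [0.5315 0.08   0.2119] head 107.01 tilt -1.0 F [0.1 0.1 1.1] w 0.0 j7 -0.06
row [-0.0005  0.0013  0.0299] yaw -0.008
```

View pics/c4.png

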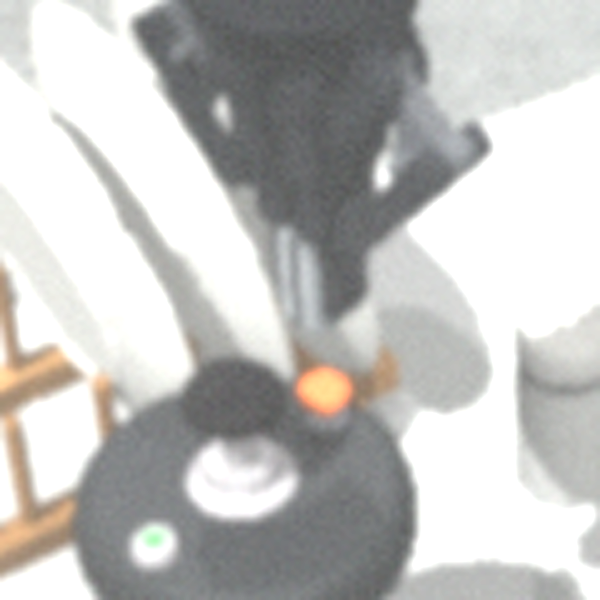

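The tip is at about (236,182) and the plug at (235,198), with a clear gap still. The tips line up laterally, so I'll keep going down under force watch.

```bash
for i in 1; do python3 -m crank '[[0,0,0.006,0],[0,0,0.012,0],[0,0,0.018,0],[0,0,0.025,0],[0,0,0.025,0]]' | grep -E 'clock|pos|ft'; done
python3 - <<'E'
from h import *
b=shot("scene","pics/scene5.png"); a=cv2.imread("pics/scene4.png")
goto(.532,.080,.2,107.5)
# orange blob
for n in("scene4","scene5"):
    h=cv2.cvtColor(cv2.imread(f"pics/{n}.png"),cv2.COLOR_BGR2HSV); m=cv2.inRange(h,(4,130,90),(18,255,255))[170:230,215:260]
    ys,xs=np.nonzero(m); print(n,len(xs),xs.mean()+215,ys.mean()+170,ys.min()+170)
# tip motion by template
g0=cv2.cvtColor(a,cv2.COLOR_BGR2GRAY)[160:188,222:246];g1=cv2.imread("pics/scene5.png",0)
r=cv2.matchTemplate(g1[150:210,212:256],g0,cv2.TM_CCOEFF_NORMED);_,v,_,l=cv2.minMaxLoc(r);print(v,l[0]+212-222,l[1]+150-160)
E
```

```text
clock: 4.1
position: [0.5314, 0.08, 0.2017]
ft_force: [-0.4, 0.0, 0.5]
t 4.15 pos [0.5315 0.08   0.2021] head 107.01 tilt -1.0 F [ 0.5  0.4 -0.2] w 0.0 j7 -0.07
row [-0.0005  0.0011  0.0052] yaw -0.008
scene4 70 234.35714285714286 197.52857142857144 194
scene5 71 234.43661971830986 197.53521126760563 194
0.9577045440673828 1 4
```

```bash
python3 -m crank '[[0,0,0.006,0],[0,0,0.012,0],[0,0,0.018,0],[0,0,0.025,0],[0,0,0.025,0]]' | grep -E 'clock|pos|ft'
python3 - <<'E'
from h import *
b=shot("scene","pics/scene6.png")
goto(.532,.080,.18,107.5)
h=cv2.cvtColor(cv2.imread("pics/scene6.png"),cv2.COLOR_BGR2HSV); m=cv2.inRange(h,(4,130,90),(18,255,255))[170:230,215:260]
ys,xs=np.nonzero(m); print(len(xs),xs.mean()+215,ys.mean()+170,ys.min()+170)
cv2.imwrite("pics/c6.png",cv2.convertScaleAbs(cv2.resize(b["color"][150:230,190:270,::-1],(600,600),interpolation=cv2.INTER_CUBIC),alpha=1.6,beta=20))
E
```

```text
clock: 4.57
position: [0.5314, 0.08, 0.1918]
ft_force: [-0.8, 0.6, 0.9]
t 4.62 pos [0.5315 0.08   0.1921] head 107.01 tilt -1.0 F [0.1 0.7 0.6] w -0.0 j7 -0.07
row [-0.0004  0.0011  0.0302] yaw -0.008
50 234.42000000000002 198.56 196
```

View pics/c6.png

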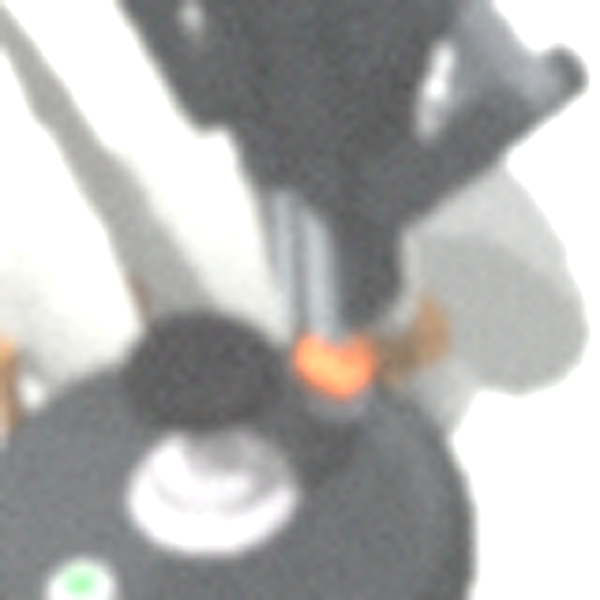

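The tip now overlaps the top of the plug at about (236,195) and hides part of it, so it is above and in front, with a few mm left. I'll go slower.

```bash
for k in 1 2; do python3 -m crank '[[0,0,0.004,0],[0,0,0.008,0],[0,0,0.012,0],[0,0,0.015,0],[0,0,0.015,0]]' | grep -E 'clock|pos|ft'; done
```

```text
clock: 5.03
position: [0.5316, 0.0801, 0.1861]
ft_force: [0.3, 0.3, 0.8]
clock: 5.45
position: [0.5315, 0.08, 0.1801]
ft_force: [0.4, 0.1, -0.6]
```

```bash
python3 -m crank '[[0,0,0.003,0],[0,0,0.006,0],[0,0,0.009,0],[0,0,0.01,0],[0,0,0.01,0]]' | grep -E 'clock|pos|ft'
python3 - <<'E'
from h import *
b=shot("scene","pics/scene7.png")
goto(.532,.080,.17,107.5)
h=cv2.cvtColor(cv2.imread("pics/scene7.png"),cv2.COLOR_BGR2HSV); m=cv2.inRange(h,(4,130,90),(18,255,255))[170:230,215:260]
ys,xs=np.nonzero(m); print(len(xs),xs.mean()+215,ys.mean()+170,ys.min()+170,xs.min()+215,xs.max()+215)
E
```

```text
clock: 5.87
position: [0.5318, 0.0802, 0.1765]
ft_force: [-0.0, -0.1, 1.9]
t 5.92 pos [0.5318 0.0801 0.1765] head 107.01 tilt -1.0 F [-0.4  0.1  1.8] w -0.0 j7 -0.08
row [-0.0005  0.0004  0.0163] yaw -0.008<stdin>:5: RuntimeWarning: Mean of empty slice.
  ret = ret.dtype.type(ret / rcount)
Traceback (most recent call last):
ValueError: zero-size array to reduction operation minimum which has no identity
```

The plug is now fully covered and force is starting (1.9 N), so contact is at TCP z ≈ 0.177. Next I'll press: about 4 N over 6 mm, then a hard stop.

```bash
for k in 1 2 3; do python3 -m crank '[[0,0,0.002,0],[0,0,0.004,0],[0,0,0.005,0],[0,0,0.005,0]]' | grep -E 'clock|pos|ft'; done
```

```text
clock: 6.25
position: [0.5318, 0.0801, 0.1744]
ft_force: [-1.3, 0.3, 3.1]
clock: 6.58
position: [0.5326, 0.0801, 0.1741]
ft_force: [-3.4, -1.6, 16.4]
clock: 6.92
position: [0.5339, 0.0799, 0.174]
ft_force: [-5.5, -3.6, 29.3]
```

```bash
python3 -m crank '[[0,0,-0.03,0],[0,0,-0.07,0],[0,0,-0.12,0],[0,0,-0.16,0],[0,0,-0.16,0]]' | grep -E 'clock|pos|ft'
python3 - <<'E'
from h import *
b=shot("scene","pics/scene8.png")
goto(.520,.118,.23,107.5)
f=lambda n:cv2.resize(cv2.imread(f"pics/{n}.png")[170:255,185:255],(400,486),interpolation=cv2.INTER_CUBIC)
cv2.imwrite("pics/c8.png",cv2.convertScaleAbs(np.hstack([f("scene0"),f("scene8")]),alpha=1.6,beta=20))
for z in(.203,.197):print(proj(b,[.532,.08,z]))
for n in("scene0","scene8"):
    h=cv2.cvtColor(cv2.imread(f"pics/{n}.png"),cv2.COLOR_BGR2HSV); m=cv2.inRange(h,(4,130,90),(18,255,255))[170:230,215:260]
    ys,xs=np.nonzero(m); print(len(xs),xs.mean()+215,ys.mean()+170)
E
```

```text
clock: 7.33
position: [0.5328, 0.0806, 0.2372]
ft_force: [0.2, -0.4, 0.0]
t 7.38 pos [0.5322 0.0803 0.2355] head 107.01 tilt -1.0 F [-0.3  0.1  0.7] w -0.0 j7 -0.05
row [ 0.0991 -0.0017  0.0136] yaw -0.008
[235.31796944 197.32093561]
[235.50635012 200.03267996]
67 234.43283582089552 197.46268656716418
70 234.75714285714287 199.4142857142857
```

View pics/c8.png

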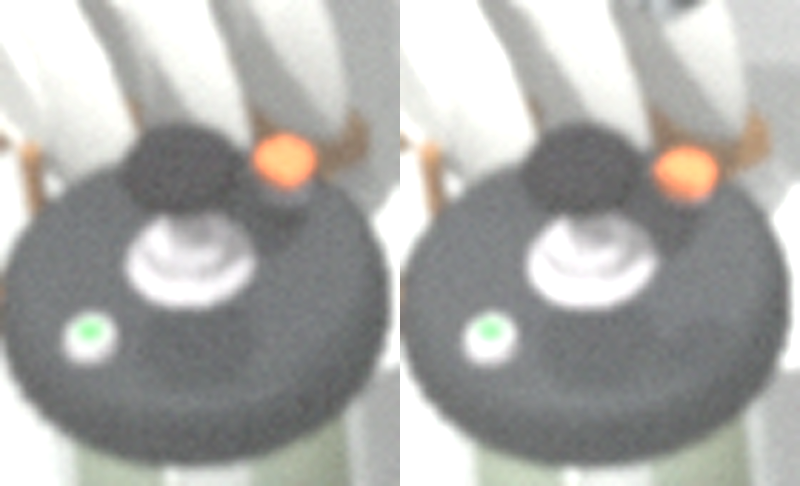

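The plug is visibly lower in the crop, y 160→172, or about 5 mm, and the hard stop held at 29 N. As a second check on "home", the knob should be touched at TCP z ≈ 0.174+0.034 = 0.208. I'll move over it and feel for that.

```bash
python3 -m crank '[[0.03,0,0,0],[0.065,0,0,0],[0.098,-0.002,0,0],[0.098,-0.002,0,0],[0.098,-0.002,0,0]]' | grep -E 'clock|pos|ft'
python3 - <<'E'
from h import *
goto(.520,.118,.212,107.5)
def prof(n):
    i=cv2.imread(f"pics/{n}.png").astype(float)[185:215,224:246]; w=np.clip(i[:,:,2]-i[:,:,0]-60,0,None); return w
for n in("scene0","scene4","scene8"):
    w=prof(n);s=w.sum();yy=(w.sum(1)*np.arange(30)).sum()/s+185;c=w.sum(1);k=np.argmax(c>c.max()/2);print(n,s.round(),yy.round(2),(185+k-(c[k]-c.max()/2)/(c[k]-c[k-1])).round(2))
E
```

```text
clock: 7.8
position: [0.5188, 0.1184, 0.2339]
ft_force: [-0.4, -1.0, -0.5]
t 7.8 pos [0.5188 0.1184 0.2339] head 107.14 tilt -1.0 F [-0.4 -1.  -0.5] w 0.0 j7 -0.12
row [-0.0018  0.0027  0.0547] yaw -0.006
scene0 3457.0 197.44 194.68
scene4 4070.0 197.45 194.55
scene8 3342.0 199.31 196.75
```

```bash
python3 -m crank '[[0,0,0.02,0],[0,0,0.04,0],[0,0,0.055,0],[0,0,0.055,0],[0,0,0.055,0]]' | grep -E 'clock|pos|ft'
python3 -m crank '[[0,0,0.003,0],[0,0,0.006,0],[0,0,0.008,0],[0,0,0.008,0]]' | grep -E 'clock|pos|ft'
python3 -m crank '[[0,0,0.002,0],[0,0,0.004,0],[0,0,0.005,0],[0,0,0.005,0]]' | grep -E 'clock|pos|ft'
```

```text
clock: 8.22
position: [0.5192, 0.1169, 0.2118]
ft_force: [-0.3, -0.1, 1.0]
clock: 8.55
position: [0.5195, 0.1173, 0.2092]
ft_force: [-0.2, -0.2, 0.4]
clock: 8.88
position: [0.5196, 0.1174, 0.2075]
ft_force: [0.1, -0.6, 3.6]
```

Contact comes at about 0.208, as predicted, which confirms the plug is home. Now the first stroke.

```bash
python3 -m crank '[[0,0,0.015,0],[0,0,0.03,0],[0,0,0.042,0],[0,0,0.047,0],[0,0,0.047,0]]' | grep -E 'clock|pos|ft'
python3 -m crank '[[0,0,-0.02,0],[0,0,-0.05,0],[0,0,-0.06,0],[0,0,-0.06,0],[0,0,-0.06,0]]' | grep -E 'clock|pos|ft'
python3 - <<'E'
from h import *
b=shot("scene","pics/scene9.png");goto(.52,.118,.212,107.5)
for n in("scene0","scene9"):
    i=cv2.imread(f"pics/{n}.png").astype(float)[205:245,190:212];w=np.clip(i[:,:,1]-i[:,:,2]-15,0,None);s=w.sum();c=w.sum(1)
    print(n,s,((w.sum(1)*np.arange(40)).sum()/s+205).round(2),((w.sum(0)*np.arange(22)).sum()/s+190).round(2),np.nonzero(c>20)[0][[0,-1]]+205)
for k in(0,.0025,.012):print(proj(b,[.5075,.156,.195+k]))
E
```

```text
clock: 9.3
position: [0.5204, 0.1178, 0.1902]
ft_force: [-4.4, -2.1, 15.4]
clock: 9.72
position: [0.5194, 0.1173, 0.2123]
ft_force: [0.0, -0.7, -0.3]
t 9.77 pos [0.5193 0.1172 0.212 ] head 107.01 tilt -1.0 F [ 0.2  0.3 -0. ] w -0.0 j7 -0.13
row [0.0014 0.0023 0.    ] yaw -0.008
scene0 349.0 227.46 200.23 [226 229]
scene9 769.0 226.41 200.01 [224 229]
[201.09517305 228.19365013]
[200.9375619  227.06608609]
[200.33232008 222.7361327 ]
```

The stop was at 0.190, exactly as predicted, and the pin rose. I'll repeat the stroke.

```bash
python3 -m crank '[[0,0,0.02,0],[0,0,0.04,0],[0,0,0.055,0],[0,0,0.06,0],[0,0,0.06,0]]' | grep -E 'pos|ft'
python3 -m crank '[[0,0,-0.03,0],[0,0,-0.06,0],[0,0,-0.06,0],[0,0,-0.06,0],[0,0,-0.06,0]]' | grep -E 'pos|ft'
python3 -m crank '[[0,0,0.02,0],[0,0,0.04,0],[0,0,0.055,0],[0,0,0.06,0],[0,0,0.06,0]]' | grep -E 'pos|ft'
python3 -m crank '[[0,0,-0.03,0],[0,0,-0.06,0],[0,0,-0.06,0],[0,0,-0.06,0],[0,0,-0.06,0]]' | grep -E 'pos|ft'
python3 -m crank '[[0,0,0.02,0],[0,0,0.04,0],[0,0,0.055,0],[0,0,0.06,0],[0,0,0.06,0]]' | grep -E 'pos|ft'
python3 -m crank '[[0,0,-0.03,0],[0,0,-0.06,0],[0,0,-0.06,0],[0,0,-0.06,0],[0,0,-0.06,0]]' | grep -E 'pos|ft'
python3 -m crank '[[0,0,0.02,0],[0,0,0.04,0],[0,0,0.055,0],[0,0,0.06,0],[0,0,0.06,0]]' | grep -E 'pos|ft'
python3 -m crank '[[0,0,-0.03,0],[0,0,-0.06,0],[0,0,-0.06,0],[0,0,-0.06,0],[0,0,-0.06,0]]' | grep -E 'clock|pos|ft'
python3 -m crank '[[0,0,0.02,0],[0,0,0.04,0],[0,0,0.055,0],[0,0,0.06,0],[0,0,0.06,0]]' | grep -E 'pos|ft'
python3 -m crank '[[0,0,-0.03,0],[0,0,-0.06,0],[0,0,-0.06,0],[0,0,-0.06,0],[0,0,-0.06,0]]' | grep -E 'clock|pos|ft'
```

```text
position: [0.5207, 0.1178, 0.1902]
ft_force: [-3.8, -1.2, 21.8]
position: [0.5192, 0.1172, 0.2117]
ft_force: [0.2, -0.2, 0.5]
position: [0.5207, 0.1179, 0.1902]
ft_force: [-4.4, -1.9, 23.1]
position: [0.5191, 0.1172, 0.2117]
ft_force: [-0.7, 0.9, -0.4]
position: [0.5207, 0.1179, 0.1902]
ft_force: [-4.2, -2.9, 22.5]
position: [0.5191, 0.1172, 0.2116]
ft_force: [-0.3, 0.2, -0.3]
position: [0.5207, 0.1179, 0.1902]
ft_force: [-4.5, -1.8, 21.9]
clock: 13.1
position: [0.5191, 0.1171, 0.2116]
ft_force: [-0.7, -0.8, 0.1]
position: [0.5207, 0.1178, 0.1902]
ft_force: [-3.9, -1.9, 24.0]
clock: 13.93
position: [0.519, 0.1171, 0.2115]
ft_force: [0.1, -0.2, -0.4]
```

Six full strokes are done. I'll back up well clear and look.

```bash
python3 -m crank '[[0,0,-0.05,0],[0,0,-0.1,0],[0,0,-0.15,0],[0,0,-0.15,0],[0,0,-0.15,0]]' | grep -E 'clock|pos|ft'
python3 - <<'E'
from h import *
b=shot("scene","pics/scene10.png")
for n in("scene0","scene9","scene10"):
    i=cv2.imread(f"pics/{n}.png").astype(float)[205:245,190:212];w=np.clip(i[:,:,1]-i[:,:,2]-15,0,None);s=w.sum();c=w.sum(1)
    print(n,s,((w.sum(1)*np.arange(40)).sum()/s+205).round(2),np.nonzero(c>20)[0][[0,-1]]+205)
f=lambda n:cv2.resize(cv2.imread(f"pics/{n}.png")[170:255,185:255],(400,486),interpolation=cv2.INTER_CUBIC)
cv2.imwrite("pics/c10.png",cv2.convertScaleAbs(np.hstack([f("scene0"),f("scene10")]),alpha=1.6,beta=20))
E
```

```text
clock: 14.35
position: [0.5196, 0.1174, 0.2723]
ft_force: [1.0, -0.2, -0.3]
scene0 349.0 227.46 [226 229]
scene9 769.0 226.41 [224 229]
scene10 1334.0 223.25 [220 228]
```

View pics/c10.png

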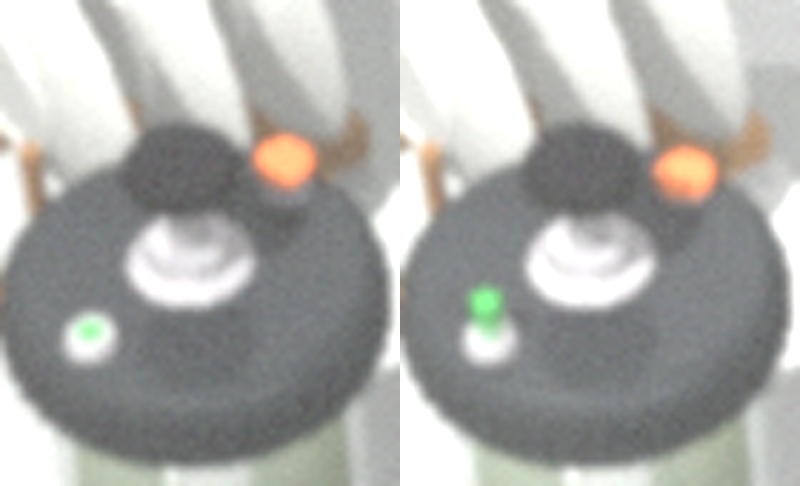

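The green pin stands well out, with its top at crop (486,302) against (90,330) before, and the jar hasn't moved. I measure about 11 mm, so for margin I'll add two more strokes with longer rests at the top. Extra strokes are harmless.

```bash
python3 -m crank '[[0,0,0.05,0],[0,0,0.1,0],[0,0,0.15,0],[0,0,0.15,0],[0,0,0.15,0]]' | grep -E 'pos|ft'
python3 -m crank '[[0,0,0.02,0],[0,0,0.04,0],[0,0,0.055,0],[0,0,0.06,0],[0,0,0.06,0]]' | grep -E 'pos|ft'
python3 -m crank '[[0,0,-0.03,0],[0,0,-0.06,0],[0,0,-0.06,0],[0,0,-0.06,0],[0,0,-0.06,0]]' | grep -E 'pos|ft'
python3 -m crank '[[0,0,0,0],[0,0,0,0],[0,0,0,0]]' | grep -E 'pos|ft'
python3 -m crank '[[0,0,0.02,0],[0,0,0.04,0],[0,0,0.055,0],[0,0,0.06,0],[0,0,0.06,0]]' | grep -E 'pos|ft'
python3 -m crank '[[0,0,-0.03,0],[0,0,-0.06,0],[0,0,-0.1,0],[0,0,-0.15,0],[0,0,-0.2,0]]' | grep -E 'pos|ft'
python3 -m crank '[[0,0,-0.03,0],[0,0,-0.03,0],[0,0,-0.03,0],[0,0,-0.03,0]]' | grep -E 'clock|pos|ft'
python3 - <<'E'
from h import *
b=shot("scene","pics/scene11.png")
for n in("scene10","scene11"):
    i=cv2.imread(f"pics/{n}.png").astype(float)[205:245,190:212];w=np.clip(i[:,:,1]-i[:,:,2]-15,0,None);s=w.sum();c=w.sum(1)
    print(n,s,((w.sum(1)*np.arange(40)).sum()/s+205).round(2),np.nonzero(c>20)[0][[0,-1]]+205)
E
```

```text
position: [0.5186, 0.1171, 0.2113]
ft_force: [-0.5, -0.5, 0.6]
position: [0.5204, 0.1178, 0.1903]
ft_force: [-3.3, -1.2, 12.2]
position: [0.5194, 0.1172, 0.2123]
ft_force: [-0.6, -0.7, -1.1]
position: [0.5192, 0.1172, 0.212]
ft_force: [-1.1, -0.5, 0.2]
position: [0.5207, 0.1179, 0.1902]
ft_force: [-3.6, -1.8, 19.0]
position: [0.519, 0.1172, 0.269]
ft_force: [0.5, 0.2, 0.3]
clock: 17.07
position: [0.519, 0.1171, 0.2793]
ft_force: [0.2, -0.5, -0.4]
scene10 1334.0 223.25 [220 228]
scene11 1304.0 223.23 [220 228]
```

The pin didn't move with the two extra strokes, so it is fully out. The plug is home, the knob is up and the arm is clear.

```bash
python3 -c "
from workcell import manip
print(manip.hand_in())"
```

```text
the job is handed in; nothing more can be done
None
```

The job is handed in: I pressed the vent plug home, pumped the plunger eight full strokes until the pin stopped rising fully out, and left the arm clear of everything; it took about 17 s of the 48 s.

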